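# Isolate the main circuit and hold a pen tester on its test screw

## Robot

A 7-joint arm with a two-finger parallel gripper is mounted at the origin on a cart in front of the work surface, level with it; the furniture and walls round the work are solid. World frame = base frame: x ahead of the robot, y to its left, z up, the work surface at z = 0. Lengths are in m, angles in degrees, forces in N, time in s.
With the tool pointing down it reaches from about 0.425 to 0.875 m from the base axis. Payload 4.7 kg.
Tool frame: the origin (TCP) lies at the very end of the fingers, on their centre line; the grasp point (between the pads) lies 19 mm behind it; z points along the fingers, y is the line along which they close (so a half turn about z gives the same grasp; the last joint's range is limited). The gripper opens to 87 mm and grips with 3 to 60 N. Pads are 19 mm wide; open, the fingers measure 117 mm over their backs; the gripper's body (75 mm by 190 mm) begins 51 mm behind the grasp point.
Start: joints at [-67.03, 18.392, -4.016, 83.108, 1.295, 78.541, -3.26], TCP at [0.245, 0.602, 0.223] pointing down, gripper open.
Joint ranges: [-163.93, 163.93], [-17.29, 119.83], [-79.2, 71.16], [3.27, 140.29], [-89.18, 269.18], [5.43, 117.66], [-154.24, 154.24]. Speed limits (degrees/s): [147.25, 147.25, 180, 180, 180, 180, 180].

## Interface

Orientations are given as [roll, pitch, yaw] about the fixed x, y, z axes, in that order (R = Rz(yaw) Ry(pitch) Rx(roll)).
In Python, from cell import telemetry, cams, env gives the robot as it stands.
- The arm moves only by the tool arm_command, never from a script. Its argument "series" is text: rows parted by semicolons, each of 5 numbers parted by spaces: the shift along the tool's x, y, z in mm, then the turn about the tool's z in rad, then the closure in counts, from 0 (fully open) to 255 (shut). A call has 1 to 20 rows; each row shifts and turns the commanded pose from where the row before left it, along the tool's axes as they then stand; what a row does not reach is not made up. A row lasts 1/12 s, in which the tool goes at most 41.7 mm and 7.16 degrees, less where a joint would pass 70% of its speed; a pose out of reach is approached as far as the arm can. A call is refused whole if a number of a shift passes 41.7 or a number of a turn 0.125, either way. A call with a gripper value outside its range is refused whole. The fingers move at their own pace and stop on an object; "squeeze" is the grip in N (left out, the last holds). Time passes only in rows, so rows that do not move let the fingers close. It gives the time, the measured TCP pose, the force, the opening and the grip force at its end, in the units of the state.
- telemetry.get_obs(): the state, without advancing time (a new reading comes with each control period).
- cams.read_camera(name): name is "scene" or "top" or "wrist"; returns the picture (400x640x3 uint8, blue, green, red); there is no depth.
- cams.calibration(name): a dict with "K" (3x3 intrinsics, pixels), "dist" ([k1, k2, p1, p2, k3] as OpenCV has them; the pictures are not rectified), "origin" and "rotation" of the camera in the world; the wrist camera has in their place "hand_eye" (4x4, takes a point from camera to tool coordinates, whose origin is the TCP and whose axes are the flange's). Camera axes: x right, y down, z forward; pixel columns grow to the right and rows downward; lengths in m; the calibration is good to about 2 mm. A picture is of the moment at which its call begins: read the wrist's pose just before it. calibration takes no time and is no camera call.
- env.sign_off(): hands the job in; it is judged then, once.
The state is a dict: "time_s": time; "qpos": joint angles; "joint_velocities": joint speeds; "effort": joint torques, N m; "tool_pos": TCP position; "tool_rot": TCP orientation; "force": force on the tool from outside, world axes, zero at the start; "wrist_torque": the same for the moment, N m; "grip_width": finger opening in m; "grasp_force": force on a finger pad.
Only numpy, scipy, OpenCV 4.12 (cv2) and the standard library are available. Lean on these libraries where they do the work, as an engineer would, in place of code of your own. Each camera call takes 0.05 s, during which the arm holds its last target. There are 200 camera calls.

## Task

Isolate the main circuit on the terminal box and check it for voltage: swing the T-shaped lever of the main isolator fully over to its other side, so that its flap uncovers the recessed test screw, and leave the two slim-levered isolators shut. Then take the pen tester out of its stand and hold it upright with its tip on that test screw, pressing gently so that the sprung tip is pushed roughly half-way in, neither barely touching nor bottomed. Finish while still holding it there; let nothing go, and leave the other tools and parts on the trolley where they are.

Things in the scene. Friction and masses are not known exactly. Their poses are not given: they have to be found in the camera images.
- terminal_box: light closed sheet-steel box, fixed, 136 (x) by 212 (y) by 40 mm high; origin at the centre of its underside, z up. On its lid a rail along its y carries three isolators at y = +46, 0 and -46 mm, x = 0, in changing order, with low plain terminals (tops 71 mm above the trolley top) between them and 68 mm high clamps at the ends
- iso_main: main isolator, the only one whose lever ends in a T-bar: grey housing 74 mm (x) by 24 mm (y), fixed on the box; origin at the centre of its underside (40 mm above the trolley top), axes like the box's. Top 36 mm above the origin over x = -22 to +27 mm. Lever pin parallel to y at x = +4, z = +38.5 mm. Round test well in the top at x = -12 mm, 12 mm wide, 8 mm deep, test screw at its bottom
- iso_main_screw (a point): top of the brass test screw at the bottom of the main isolator's test well: x = -12, y = 0, z = +28 mm in its frame, 8 mm below the housing's top. A flap on the lever, reaching 24 mm from the lever's pin, lies over the well while the lever is shut and stands up to 23 mm above the pin when it is fully over
- iso_main_grip (a point): centre of the black T-bar (10 mm thick, 26 mm long, along the isolator's y) at the end of the main lever, 42 mm from the lever's pin; moves with the lever. In the isolator's frame it is at x = -17, z = +75 mm with the lever shut, x = +30, z = +71 mm with it fully over, at most z = +81 mm between. The lever's shank is 6.5 mm thick
- iso_main_lever (a joint): main lever, rad: 0 shut (leans 30 degrees from upright to the isolator's -x, flap flat over the test well), 1.2 fully over at its stop (leans 39 degrees to +x, flap up, clear of the well); starts at 0 to 0.12. About 1.5 to 2 N at the T-bar towards +x swings it; it stays where it is left
- iso_a_lever (a joint): lever of one of the other two isolators: same housing and lever, but slim (10 mm wide, no T-bar); 0 shut, to stay shut
- iso_b_lever (a joint): lever of the other slim-levered isolator; 0 shut, to stay shut
- iso_a: isolator with a slim lever, same housing and axes as the main one; origin at the centre of its underside
- iso_b: the other isolator with a slim lever; origin at the centre of its underside
- stand: heavy dark steel bench stand for the tester, fixed, foot 78 x 78 x 6 mm, body 44 x 44 mm, 68 mm high; origin at the centre of its underside, z up; square bore (18.6 mm wide, 21 mm deep, sides along its x and y) in its top. Behind it stand two fixed machines 0.32 m tall: their fronts at x = 0.53 m, the left side of the nearer one at y = -0.02 m: go round in front of them
- tester: black pen tester standing in the stand, 0.06 to 0.1 kg: square barrel 17 x 17 mm (flats along its x and y) from its origin up to +88 mm, slimmer grey cap to +100 mm; origin at the shoulder under the barrel, 47 mm above the trolley top at the start; below it a tapered nose 9 mm thick to -20 mm, then the sprung brass pin 3.8 mm thick to -38 mm. z up along the pen; 79 mm of it stand above the stand
- tester_tip (a point): free end of the tester's sprung pin, on the pen's axis, 38 mm below the tester's origin when not pressed
- tester_pin (a joint): how far the tester's sprung pin is pushed in, m: 0 free, 0.008 bottomed; it takes 1 N to start it, 2.6 N half-way (0.004) and 4.2 N at the bottom (400 N/m)
- pliers: long-nose pliers lying left of the terminal box, 164 x 53 x 16 mm, bystander; origin under its middle
- cutter: side cutter lying behind the terminal box, 154 x 61 x 16 mm, bystander; origin under its middle
- carton: small card box, 46 x 70 x 34 mm, behind the terminal box, bystander; origin under its middle
- driver: screwdriver lying to the right, 185 x 20 x 23 mm, bystander; origin under its middle
- tub: round tub with a screw lid, 50 mm wide, 46 mm high, between the stand and the terminal box, bystander; origin under its middle
- connector: black round cable connector, 32 x 64 x 28 mm, behind the terminal box, bystander; origin under its middle

How it is judged (in metres and radians):
On the way, in this order (a step that is already met when the one before it is completed fails the run):
1. the main isolator's lever is swung over (1.05 rad or more of 1.2) (value of joint iso_main_lever above 1.05 rad), for 0.2 s.
2. the tester's tip rests on the main test screw and its pin is pushed in (distance between tester_tip and iso_main_screw below 0.006 m and value of joint tester_pin above 0.001 m), for 0.2 s.
At the end, for the whole second after the job is handed in: fingers hold the tester still, upright within 8 degrees, tip on the main test screw (within 6 mm), its pin pushed in 1.5 to 7 mm of 8 and at most 8 N on the isolator; main lever over by at least 1.05 rad, both slim levers shut (under 0.15 rad) (value of joint iso_main_lever above 1.05 rad and value of joint each of iso_a_lever, iso_b_lever below 0.15 rad and distance between tester_tip and iso_main_screw below 0.006 m and angle between tester's own z axis and vertical below 0.14 rad and value of joint tester_pin between 0.0015 and 0.007 m and contact force between tester and iso_main between 0.8 and 8 N and contact force between the fingers and tester above 1 N and linear speed of tester below 0.02 m/s); the arm keeps its last pose, push and grip.
It fails at once if a slim lever of another isolator is swung (value of joint any of iso_a_lever, iso_b_lever above 0.3 rad).
It fails at once if the tester is jabbed onto the main isolator with more than 15 N (contact force between tester and iso_main above 15 N).
It fails at once if a bystander is moved by more than 30 mm (distance of any of pliers, cutter, carton, driver, tub, connector from where it was at the start of the episode above 0.03 m).
It also fails if it takes over 51 s, if anything falls off the work surface, if the arm or the gripper's body presses on something with over 40 N, if the wrist force passes 120 N, or if a joint passes its speed limit or range.

## Working session

There is one attempt and no reset: what is moved stays moved. The work goes in short steps, Python scripts to look and compute and a tool call to move; the robot and the scene stay as the last step left them, time stands still between calls to the robot, and variables do not carry over. Pictures are saved under pics/ and viewed, at most 11 in all, crops included, and the job is handed in when it is done.

Besides the shell and the picture viewer there is one more tool, called after "Call:" as name(argument=value, ...) on one line, values as JSON. arm_command: Moves the arm, as the interface text tells. Its arguments: {"type":"object","properties":{"series":{"type":"string"},"squeeze":{"type":"number"}},"required":["series"]}

```bash
ls; mkdir -p pics
cat > h.py <<'E'
import numpy as np,cv2
from cell import telemetry,cams,env
from scipy.spatial.transform import Rotation as R
def pose():
    o=telemetry.get_obs(); return np.array(o["tool_pos"]),R.from_euler('xyz',o["tool_rot"],degrees=True).as_matrix()
def cam(n,tp=None):
    c=cams.calibration(n);K=np.array(c["K"],float);d=np.array(c["dist"],float)
    if "hand_eye" in c:
        p,r=tp if tp else pose();H=np.array(c["hand_eye"]);return K,d,r@H[:3,3]+p,r@H[:3,:3]
    return K,d,np.array(c["origin"]),np.array(c["rotation"])
def atz(C,uv,z):
    K,d,o,r=C;q=cv2.undistortPoints(np.array([[uv]],float),K,d)[0,0]
    v=r@np.array([q[0],q[1],1]);return o+v*(z-o[2])/v[2]
def proj(C,P):
    K,d,o,r=C;P=(np.atleast_2d(P)-o)@r
    return cv2.projectPoints(P,np.zeros(3),np.zeros(3),K,d)[0][:,0]
E
python3 - <<'E'
from h import *
o=telemetry.get_obs();print(o)
for n in("scene","top","wrist"):
    C=cam(n);print(n,C[2].round(3),C[3][:,2].round(3),C[0].round(0).tolist());cv2.imwrite(f"pics/{n}0.png",cams.read_camera(n))
E
```

```text
pics
{'time_s': 0.0, 'qpos': array([-67.02827419,  18.43932925,  -4.01652279,  83.17646548,
         1.29483064,  78.54202462,  -3.26053134]), 'joint_velocities': array([ 0.03181547,  0.04010107,  0.02644702,  0.07122426,  0.00416681,
       -0.03306283, -0.07030025]), 'effort': array([-5.05037278e-04, -4.91292286e+01, -4.03987644e-01, -3.12525845e+01,
       -6.39721518e-02,  4.38476563e-02,  1.37228412e-04]), 'tool_pos': array([0.2450367 , 0.60142226, 0.22144492]), 'tool_rot': array([-1.79887424e+02,  5.43353967e-03,  1.57838439e+02]), 'force': array([-0.51669172,  0.10840073,  0.29925802]), 'wrist_torque': array([ 0.00863814, -0.0041241 ,  0.00562542]), 'grasp_force': 0.0, 'grip_width': 0.08704077578208823}Traceback (most recent call last):
  File "<stdin>", line 4, in <module>
IndexError: too many indices for array: array is 1-dimensional, but 2 were indexed
```

Run:
```python
from h import *
for n in("scene","top","wrist"):
    print(cams.calibration(n));cv2.imwrite(f"pics/{n}0.png",cams.read_camera(n))
```

```text
{'K': array([[392.26600563,   0.        , 311.41518451],
       [  0.        , 392.26600563, 196.42041669],
       [  0.        ,   0.        ,   1.        ]]), 'dist': array([-0.02478474,  0.        ,  0.        ,  0.        ,  0.        ]), 'origin': array([-0.51569355, -0.60438736,  0.68046459]), 'rotation': array([-114.47538243,    1.60335117,  -62.23410891])}
{'K': array([[436.2998866 ,   0.        , 319.64625541],
       [  0.        , 436.2998866 , 198.64390483],
       [  0.        ,   0.        ,   1.        ]]), 'dist': array([0.04242967, 0.        , 0.        , 0.        , 0.        ]), 'origin': array([ 3.18417453e-01, -4.43781682e-04,  1.48792561e+00]), 'rotation': array([-168.798939  ,   -0.17644077,  -91.67865192])}
{'K': array([[306.07931971,   0.        , 313.12452958],
       [  0.        , 306.07931971, 196.17567282],
       [  0.        ,   0.        ,   1.        ]]), 'dist': array([-0.0230583,  0.       ,  0.       ,  0.       ,  0.       ]), 'hand_eye': array([[-2.76741456e-04, -9.60926394e-01, -2.76803881e-01,
         7.60306617e-02],
       [ 9.99999637e-01, -4.28633106e-05, -8.50973865e-04,
         4.30087133e-04],
       [ 8.05858517e-04, -2.76804016e-01,  9.60926057e-01,
        -1.62150508e-01],
       [ 0.00000000e+00,  0.00000000e+00,  0.00000000e+00,
         1.00000000e+00]])}
```

View pics/top0.png

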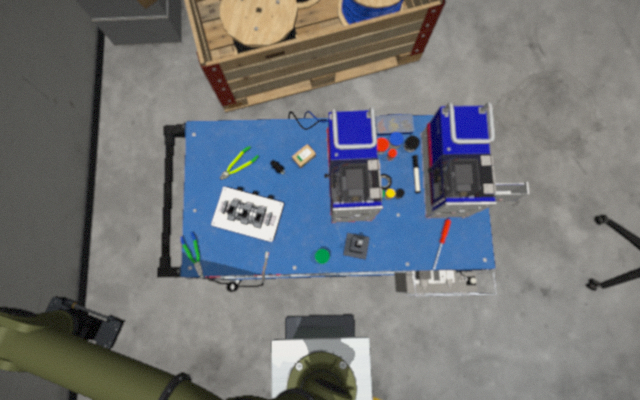

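View pics/scene0.png

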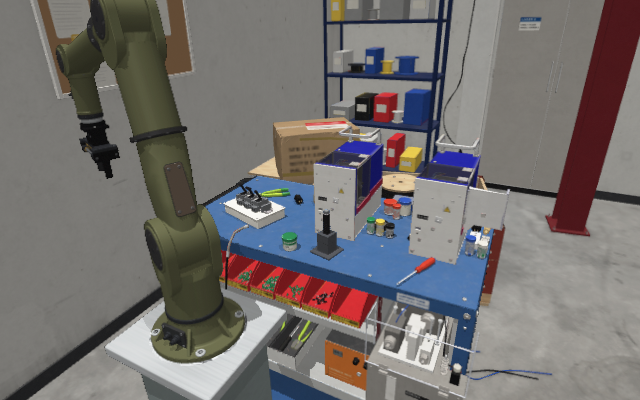

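```bash
sed -i 's/return K,d,np.array(c\["origin"\]),np.array(c\["rotation"\])/return K,d,np.array(c["origin"]),R.from_euler("xyz",c["rotation"],degrees=True).as_matrix()/' h.py
python3 - <<'E'
from h import *
im=cv2.imread("pics/top0.png");sc=cv2.imread("pics/scene0.png")
a=cv2.resize(im[175:275,200:300],(600,600),interpolation=cv2.INTER_CUBIC)
cv2.imwrite("pics/c1.png",a)
a=cv2.resize(im[215:285,305:385],(400,350),interpolation=cv2.INTER_CUBIC)
b=cv2.resize(sc[175:275,215:350],(800,592),interpolation=cv2.INTER_CUBIC)[:,:400]
cv2.imwrite("pics/c2.png",np.hstack([cv2.copyMakeBorder(a,0,242,0,0,0),b]))
C=cam("top")
for n,uv,z in[("box",(247,213.5),.04),("c1",(223,186),.04),("c2",(284,201),.04),("c3",(272,242),.04),("c4",(211,227),.04),("pen",(360,243),.147),("stand",(356,245),.005)]:print(n,atz(C,uv,z).round(3))
E
```

```text
box [0.561 0.232 0.04 ]
c1 [0.658 0.313 0.04 ]
c2 [0.6   0.107 0.04 ]
c3 [0.463 0.149 0.04 ]
c4 [0.519 0.351 0.04 ]
pen [ 0.441 -0.132  0.147]
stand [ 0.448 -0.132  0.005]
```

View pics/c1.png

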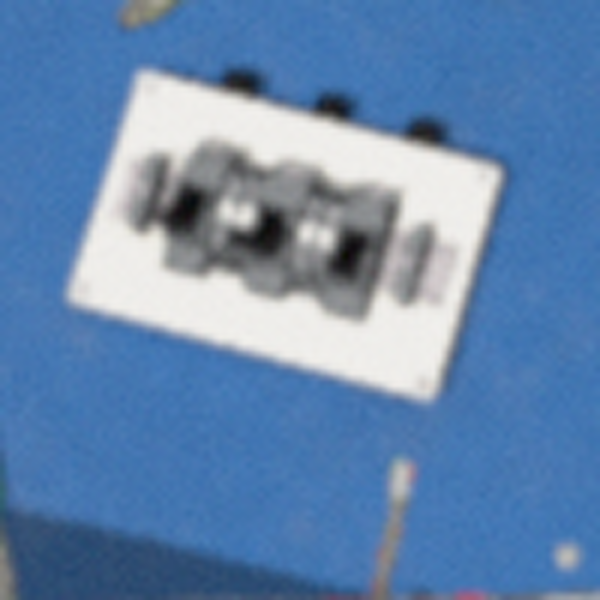

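View pics/c2.png

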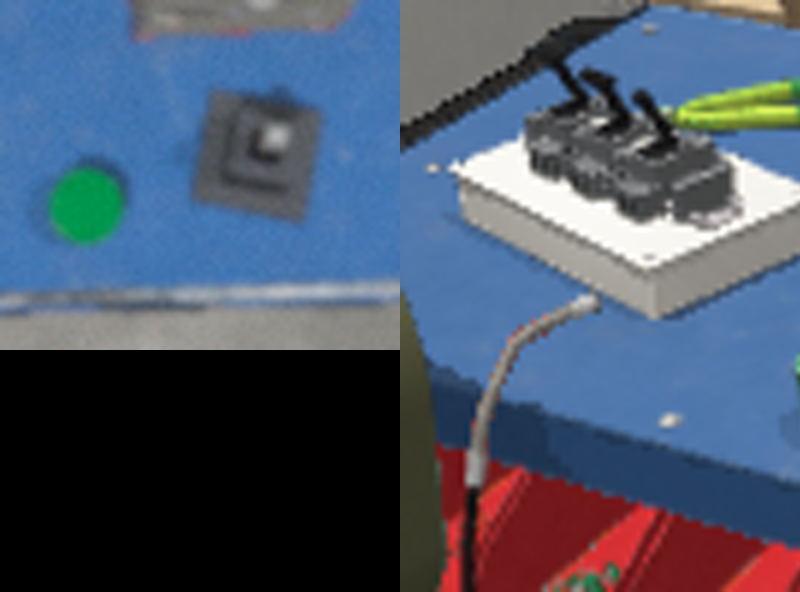

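```bash
cat >> h.py <<'E'
def go(target,yaw=None,cur=None):
    p,r=cur or pose();y0=np.degrees(np.arctan2(r[1,0],r[0,0]));y=y0 if yaw is None else yaw
    dt=-np.radians((y-y0+180)%360-180)
    r1=r if yaw is None else R.from_euler('xyz',[180,0,y],degrees=True).as_matrix()
    print("turn first",dt.round(4),"then shift mm",(r1.T@(np.array(target)-p)*1000).round(1))
E
python3 - <<'E'
from h import *
C=cam("top")
q=[(142,68),(502,168),(435,402),(68,303)]
P=np.array([atz(C,(200+(u+.5)/6-.5,175+(v+.5)/6-.5),.04) for u,v in q])[:,:2]
M=np.array([[.068,.106],[.068,-.106],[-.068,-.106],[-.068,.106]])
c=P.mean(0);A=M.T@(P-c);th=np.arctan2(A[0,1]-A[1,0],A[0,0]+A[1,1])
print(c.round(4),np.degrees(th),P.round(3).tolist())
Rz=np.array([[np.cos(th),-np.sin(th)],[np.sin(th),np.cos(th)]])
print((P-(c+M@Rz.T)).round(4))
t=c+Rz@[-.05,0];print(t);go([*t,.223],180+np.degrees(th))
# stand foot corners in c2 (scale 5, offs 305,215)
S=np.array([atz(C,(305+u/5,215+v/5),.006) for u,v in [(209,90),(324,107),(303,221),(193,200)]])[:,:2];print("stand",S.mean(0),np.degrees(np.arctan2(*(S[1]-S[0])[::-1]))+90,np.degrees(np.arctan2(*(S[2]-S[3])[::-1]))+90)
E
```

```text
[0.5608 0.2305] -16.89175073339491 [[0.658, 0.312], [0.595, 0.11], [0.464, 0.149], [0.526, 0.351]]
[[ 0.0016  0.0002]
 [-0.0002  0.0005]
 [-0.0005 -0.0004]
 [-0.001  -0.0003]]
[0.51292444 0.24507342]
turn first -0.092 then shift mm [-359.9 -263.3   -1.3]
stand [ 0.44510601 -0.1334615 ] -10.07834000379657 -12.373208334766886
```

Call:
arm_command(series="0 0 0 -0.092 255; -30 -22 0 0 255; -30 -22 0 0 255; -30 -22 0 0 255; -30 -22 0 0 255; -30 -22 0 0 255; -30 -22 0 0 255; -30 -22 0 0 255; -30 -22 0 0 255; -30 -22 0 0 255; -30 -22 0 0 255; -30 -22 0 0 255; -30 -22 0 0 255; 0 0 0 0 255; 0 0 0 0 255", squeeze=20)

```text
time_s: 1.4
tool_pos: [0.5144, 0.2418, 0.2223]
tool_rot: [-180.0, 0.0, 162.8]
force: [-1.7, -0.8, 0.1]
grip_width: 0.0018
grasp_force: 0.0
```

Run:
```python
from h import *
tp=pose();im=cams.read_camera("wrist");cv2.imwrite("pics/w1.png",im);np.savez("w1.npz",p=tp[0],r=tp[1])
print(tp[0],telemetry.get_obs()["tool_rot"]);C=cam("wrist",tp)
th=np.radians(-16.89);Rz=np.array([[np.cos(th),-np.sin(th)],[np.sin(th),np.cos(th)]])
for y in(.046,0,-.046):
  for x,z in((-.017,.115),(-.012,.076),(.027,.076),(-.022,.076)):
    print(y,x,proj(C,[*(np.array([.5608,.2305])+Rz@[x,y]),z]).round(0))
```

```text
[0.51438176 0.24180932 0.22233735] [ 1.79998572e+02 -4.54234843e-02  1.62999823e+02]
0.046 -0.017 [[365. 226.]]
0.046 -0.012 [[359. 216.]]
0.046 0.027 [[357. 250.]]
0.046 -0.022 [[359. 208.]]
0 -0.017 [[316. 226.]]
0 -0.012 [[316. 217.]]
0 0.027 [[316. 250.]]
0 -0.022 [[316. 208.]]
-0.046 -0.017 [[267. 226.]]
-0.046 -0.012 [[273. 217.]]
-0.046 0.027 [[274. 250.]]
-0.046 -0.022 [[272. 208.]]
```

View pics/w1.png

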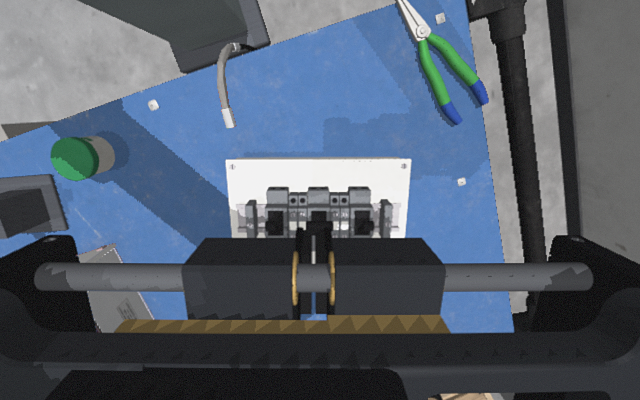

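Call:
arm_command(series="35 0 0 0 255; 35 0 0 0 255; 0 0 0 0 255; 0 0 0 0 255")

```text
time_s: 1.78
tool_pos: [0.4432, 0.268, 0.2227]
tool_rot: [180.0, -0.0, 163.5]
force: [0.5, -0.1, -0.1]
grip_width: 0.0006
grasp_force: 0.0
```

Run:
```python
from h import *
tp=pose();im=cams.read_camera("wrist");np.savez("w2.npz",p=tp[0],r=tp[1])
print(tp[0]);C=cam("wrist",tp)
cv2.imwrite("pics/w2f.png",im);cv2.imwrite("pics/w2.png",cv2.resize(im[170:320,220:420],(800,600),interpolation=cv2.INTER_CUBIC))
th=np.radians(-16.89);Rz=np.array([[np.cos(th),-np.sin(th)],[np.sin(th),np.cos(th)]])
for x,y,z in((-.068,.106,.04),(-.068,-.106,.04),(-.017,.046,.115),(-.017,0,.115),(-.017,-.046,.115)):
    print(y,x,((proj(C,[*(np.array([.5608,.2305])+Rz@[x,y]),z])-[220,170])*4).round(0))
```

```text
[0.44324482 0.26796875 0.22265305]
0.106 -0.068 [[717. 210.]]
-0.106 -0.068 [[ 12. 205.]]
0.046 -0.017 [[543. 502.]]
0 -0.017 [[362. 502.]]
-0.046 -0.017 [[181. 500.]]
```

View pics/w2.png

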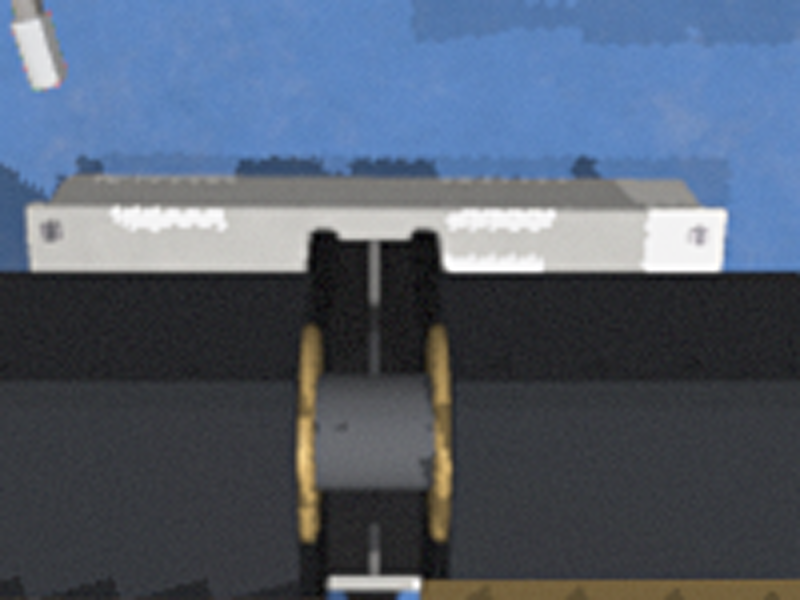

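Call:
arm_command(series="-40 0 0 0 255; -40 0 0 0 255; -40 0 0 0 255; -40 0 0 0 255; -20 0 0 0 255; 0 0 0 0 255; 0 0 0 0 255; 0 0 0 0 255")

```text
time_s: 2.5
tool_pos: [0.6178, 0.2135, 0.222]
tool_rot: [-180.0, -0.1, 163.1]
force: [-0.4, 1.1, 0.9]
grip_width: 0.0004
grasp_force: 0.0
```

Run:
```python
from h import *
tp=pose();im=cams.read_camera("wrist");np.savez("w3.npz",p=tp[0],r=tp[1])
print(tp[0],telemetry.get_obs()["tool_rot"]);C=cam("wrist",tp)
cv2.imwrite("pics/w3f.png",im);cv2.imwrite("pics/w3.png",cv2.resize(im[100:250,220:420],(800,600),interpolation=cv2.INTER_CUBIC))
th=np.radians(-16.89);Rz=np.array([[np.cos(th),-np.sin(th)],[np.sin(th),np.cos(th)]])
for x,y,z in((-.068,.106,.04),(-.068,-.106,.04),(.068,.106,.04),(.068,-.106,.04),(-.017,.046,.115),(-.017,0,.115),(-.017,-.046,.115)):
    print(y,x,((proj(C,[*(np.array([.5608,.2305])+Rz@[x,y]),z])-[220,100])*4).round(0))
```

```text
[0.61777078 0.21345513 0.22202806] [ 1.79987714e+02 -5.56299324e-02  1.63198509e+02]
0.106 -0.068 [[ 778. -170.]]
-0.106 -0.068 [[ -35. -170.]]
0.106 0.068 [[737. 337.]]
-0.106 0.068 [[  6. 337.]]
0.046 -0.017 [[588.  31.]]
0 -0.017 [[371.  31.]]
-0.046 -0.017 [[154.  31.]]
```

View pics/w3.png

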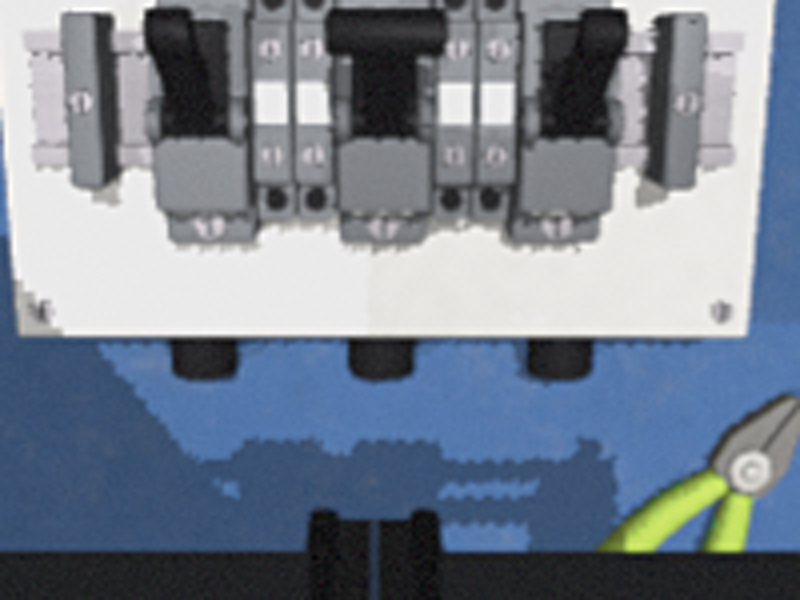

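Run:
```python
from h import *
z=np.load("w3.npz");tp=(z["p"],z["r"]);C=cam("wrist",tp);print("tcp px",(proj(C,tp[0])-[220,100])*4)
c=np.array([.5618,.2337]);th=np.radians(-16.89);Rz=np.array([[np.cos(th),-np.sin(th)],[np.sin(th),np.cos(th)]])
print("tbar lateral err box y:", (Rz.T@(atz(C,(220+387/4,100+32/4),.115)[:2]-c)).round(4))
t=c+Rz@[-.052,0];print(t);go([*t,.107])
print("push shift to", c+Rz@[.017,0])
```

```text
tcp px [[370.55051731 579.48014963]]
tbar lateral err box y: [-0.0168  0.0001]
[0.51204306 0.24880783]
turn first -0.0 then shift mm [110.8   2.9 115.5]
push shift to [0.57806669 0.2287609 ]
```

Call:
arm_command(series="37 1 0 0 255; 37 1 0 0 255; 37 1 0 0 255; 0 0 38 0 255; 0 0 38 0 255; 0 0 39.5 0 255; 0 0 0 0 255; 0 0 0 0 255")

```text
time_s: 3.22
tool_pos: [0.5106, 0.248, 0.1062]
tool_rot: [-179.8, -0.2, 163.2]
force: [-0.1, 0.3, 1.1]
grip_width: 0.0006
grasp_force: 0.0
```

Call:
arm_command(series="-12 0 0 0 255; -12 0 0 0 255; -12 0 0 0 255; -12 0 0 0 255; -10 0 0 0 255; -6 0 0 0 255; -4 0 0 0 255; -2 0 0 0 255; 0 0 0 0 255; 0 0 0 0 255; 0 0 0 0 255")

```text
time_s: 4.13
tool_pos: [0.5755, 0.2287, 0.1068]
tool_rot: [-179.8, -0.5, 163.2]
force: [-12.2, 1.5, 7.1]
grip_width: 0.0004
grasp_force: 7.5
```

Call:
arm_command(series="20 0 0 0 255; 0 0 -38 0 255; 0 0 -38 0 255; -20 0 -38 0 255; -40 0 0 0 0; -13 0 0 0 0; 0 0 0 0 0; 0 0 0 0 0; 0 0 0 0 0")

```text
time_s: 4.88
tool_pos: [0.6293, 0.2127, 0.2192]
tool_rot: [-180.0, -0.1, 163.1]
force: [0.1, 0.4, 0.8]
grip_width: 0.0259
grasp_force: 0.0
```

Run:
```python
from h import *
tp=pose();im=cams.read_camera("wrist");np.savez("w4.npz",p=tp[0],r=tp[1])
print(tp[0],telemetry.get_obs()["tool_rot"]);C=cam("wrist",tp)
cv2.imwrite("pics/w4f.png",im);cv2.imwrite("pics/w4.png",cv2.resize(im[70:190,240:400],(800,600),interpolation=cv2.INTER_CUBIC))
c=np.array([.5618,.2337]);th=np.radians(-16.89);Rz=np.array([[np.cos(th),-np.sin(th)],[np.sin(th),np.cos(th)]])
for x,y,z in((-.012,0,.068),(-.012,0,.076),(.03,0,.111),(.068,.106,.04),(.068,-.106,.04)):
    print(y,x,((proj(C,[*(c+Rz@[x,y]),z])-[240,70])*5).round(0))
```

```text
[0.62929571 0.2127047  0.21919337] [-1.79987040e+02 -8.29999126e-02  1.63175984e+02]
0 -0.012 [[368. 157.]]
0 -0.012 [[368. 156.]]
0 0.03 [[368. 400.]]
0.106 0.068 [[832. 527.]]
-0.106 0.068 [[-97. 527.]]
```

View pics/w4.png

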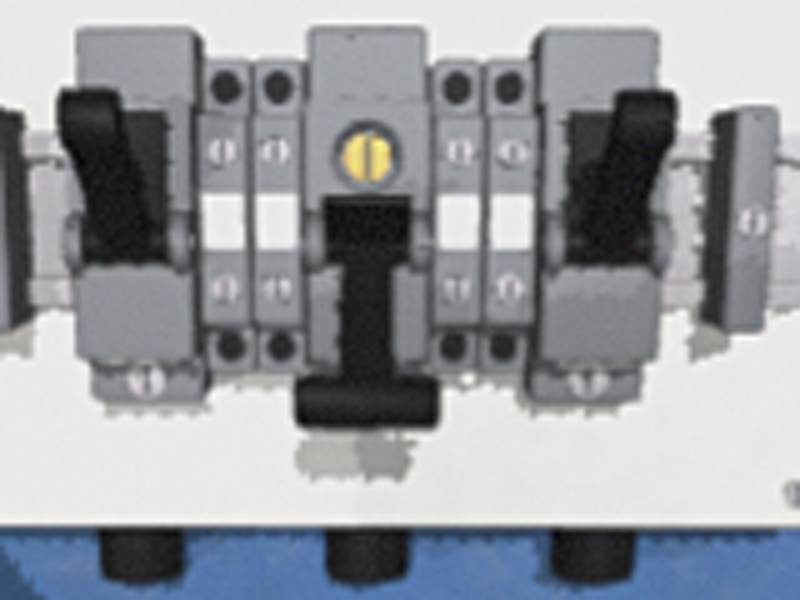

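Run:
```python
from h import *
p,r=pose()
go([.462,.2127,.222],169)
r1=R.from_euler('xyz',[180,0,169],degrees=True).as_matrix()
go([.462,-.133,.222],None,(np.array([.462,.2127,.222]),r1))
```

```text
turn first -0.1016 then shift mm [163.9 -32.3  -2.7]
turn first -0.0 then shift mm [ -66.  -339.3   -0. ]
```

Call:
arm_command(series="0 0 0 -0.1016 0; 41 -8 0 0 0; 41 -8 0 0 0; 41 -8 0 0 0; 41 -8 -2.7 0 0; -6.6 -34 0 0 0; -6.6 -34 0 0 0; -6.6 -34 0 0 0; -6.6 -34 0 0 0; -6.6 -34 0 0 0; -6.6 -34 0 0 0; -6.6 -34 0 0 0; -6.6 -34 0 0 0; -6.6 -34 0 0 0; -6.6 -34 0 0 0; 0 0 0 0 0; 0 0 0 0 0; 0 0 0 0 0")

```text
time_s: 6.43
tool_pos: [0.4627, -0.1324, 0.2225]
tool_rot: [179.9, -0.0, 169.0]
force: [0.5, -0.3, -0.2]
grip_width: 0.087
grasp_force: 0.0
```

Run:
```python
from h import *
tp=pose();im=cams.read_camera("wrist");np.savez("w5.npz",p=tp[0],r=tp[1])
print(tp[0],telemetry.get_obs()["tool_rot"]);C=cam("wrist",tp)
cv2.imwrite("pics/w5f.png",im);cv2.imwrite("pics/w5.png",cv2.resize(im[130:280,220:420],(800,600),interpolation=cv2.INTER_CUBIC))
for P in([.445,-.1335,.147],[.445,-.1335,.068],tp[0]): print(((proj(C,P)-[220,130])*4).round(0))
```

```text
[ 0.4626855  -0.13239973  0.22245886] [ 1.79938281e+02 -1.56832107e-02  1.69093814e+02]
[[349. 219.]]
[[354. 146.]]
[[371. 459.]]
```

View pics/w5.png

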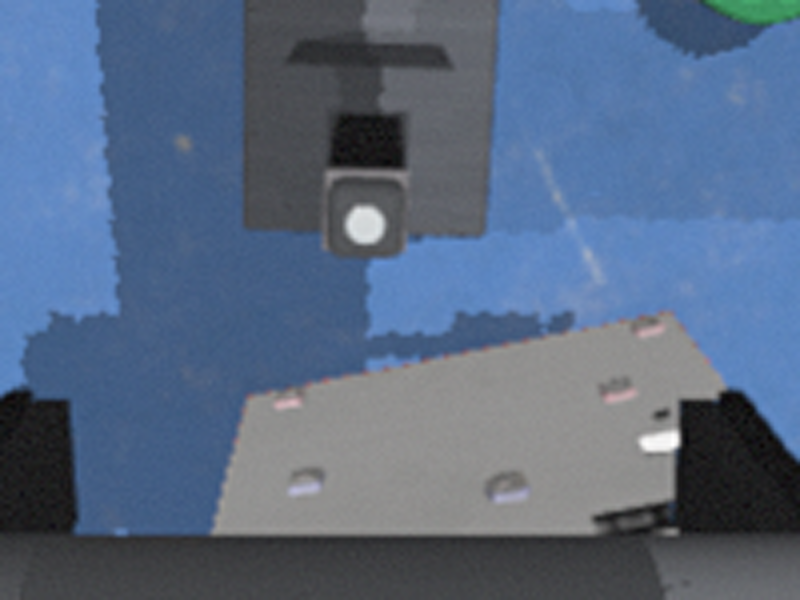

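Run:
```python
from h import *
z=np.load("w5.npz");tp=(z["p"],z["r"]);C=cam("wrist",tp)
P=atz(C,(220+366/4,130+221/4),.147);print(P)
go([*P[:2],.093],167.9)
```

```text
[ 0.44615392 -0.13016838  0.147     ]
turn first 0.0208 then shift mm [ 16.7  -1.8 129.4]
```

Call:
arm_command(series="0 0 0 0.0208 0; 16.7 -1.8 0 0 0; 0 0 33 0 0; 0 0 33 0 0; 0 0 33 0 0; 0 0 30.4 0 0; 0 0 0 0 0; 0 0 0 0 0")

```text
time_s: 7.15
tool_pos: [0.4452, -0.131, 0.0925]
tool_rot: [-180.0, -0.2, 167.8]
force: [-0.3, 0.4, 0.1]
grip_width: 0.0868
grasp_force: 0.0
```

Call:
arm_command(series="0 0 0 0 255; 0 0 0 0 255; 0 0 0 0 255; 0 0 0 0 255; 0 0 0 0 255; 0 0 0 0 255; 0 0 0 0 255; 0 0 0 0 255; 0 0 0 0 255; 0 0 0 0 255", squeeze=25)

```text
time_s: 7.98
tool_pos: [0.4462, -0.1321, 0.0932]
tool_rot: [180.0, -0.0, 167.7]
force: [0.3, -0.3, 1.1]
grip_width: 0.0285
grasp_force: 0.0
```

Call:
arm_command(series="0 0 0 0 255; 0 0 0 0 255; 0 0 0 0 255; 0 0 0 0 255; 0 0 0 0 255; 0 0 0 0 255")

```text
time_s: 8.48
tool_pos: [0.4462, -0.1318, 0.0931]
tool_rot: [180.0, -0.0, 167.7]
force: [0.6, 1.5, -0.9]
grip_width: 0.0168
grasp_force: 25.0
```

Call:
arm_command(series="0 0 -10 0 255; 0 0 -20 0 255; 0 0 -30 0 255; 0 0 -35 0 255; 0 0 -35 0 255; 0 0 -30 0 255; 0 0 0 0 255; 0 0 0 0 255")

```text
time_s: 9.15
tool_pos: [0.4472, -0.1328, 0.2556]
tool_rot: [180.0, 0.2, 167.7]
force: [-0.4, 0.4, -0.9]
grip_width: 0.017
grasp_force: 25.0
```

Run:
```python
from h import *
print(pose()[0]); go([.5503,.2372,.20])
C=cam("scene");im=cams.read_camera("scene");p=proj(C,pose()[0])[0];print(p)
x,y=(p-[50,50]).astype(int);cv2.imwrite("pics/s2.png",cv2.resize(im[y:y+100,x:x+100],(600,600),interpolation=cv2.INTER_CUBIC))
P=pose()[0]
for d in(.0,-.046,-.066,-.084):print(d,((proj(C,P+[0,0,d])-[x,y])*6).round())
```

```text
[ 0.44720873 -0.13284165  0.25557768]
turn first -0.0 then shift mm [-21.7 383.5  55.9]
[325.88502015 177.23369583]
0.0 [[305. 301.]]
-0.046 [[306. 387.]]
-0.066 [[307. 424.]]
-0.084 [[307. 456.]]
```

View pics/s2.png

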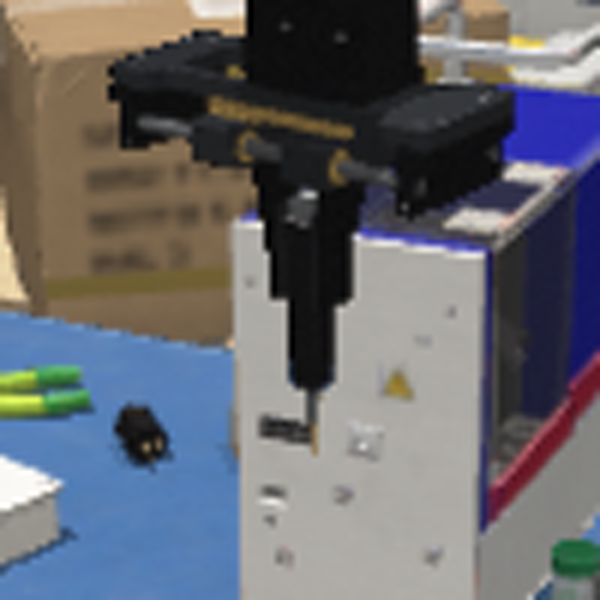

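Call:
arm_command(series="3.5 17 0 0 255; 7.5 34.2 0 0 255; 7.5 34.2 0 0 255; 7.5 34.2 0 0 255; 7.5 34.2 0 0 255; 7.5 34.2 0 0 255; 4 17.2 0 0 255; -11.1 29.7 0 0 255; -11.1 29.7 0 0 255; -11.1 29.7 0 0 255; -11.1 29.7 0 0 255; -11.1 29.7 0 0 255; -11.2 29.8 0 0 255; 0 0 20 0 255; 0 0 20 0 255; 0 0 16 0 255; 0 0 0 0 255; 0 0 0 0 255; 0 0 0 0 255")

```text
time_s: 10.78
tool_pos: [0.549, 0.2378, 0.1974]
tool_rot: [-180.0, -0.0, 167.7]
force: [0.4, 0.5, 0.2]
grip_width: 0.0169
grasp_force: 25.0
```

Run:
```python
from h import *
o=telemetry.get_obs();print(o["tool_pos"],o["tool_rot"],o["force"],o["time_s"]);go([.5503,.2372,.160])
C=cam("scene");im=cams.read_camera("scene");P=pose()[0];p=proj(C,[*P[:2],.1])[0]
x,y=(p-[40,40]).astype(int);cv2.imwrite("pics/s3.png",cv2.resize(im[y:y+80,x:x+80],(600,600),interpolation=cv2.INTER_CUBIC))
for Q in([*P[:2],P[2]-.046],[*P[:2],P[2]-.084],[.5503,.2372,.076]):print(((proj(C,Q)-[x,y])*7.5).round())
```

```text
[0.5489517  0.23781293 0.19743358] [-1.79984445e+02 -3.44898475e-03  1.67719993e+02] [0.41625497 0.52305743 0.18023672] 10.7833
turn first -0.0 then shift mm [-1.5 -0.3 37.4]
[[296. 205.]]
[[303. 277.]]
[[313. 347.]]
```

View pics/s3.png

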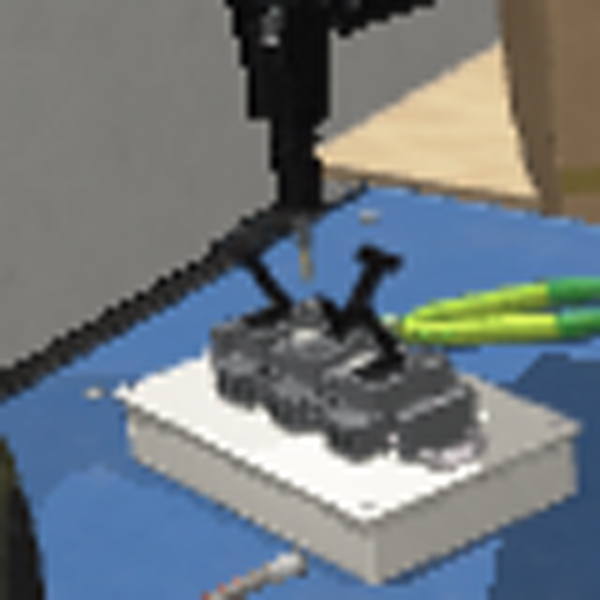

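Call:
arm_command(series="-0.8 -0.3 10 0 255; 0 0 10 0 255; 0 0 8 0 255; 0 0 5 0 255; 0 0 3 0 255; 0 0 0 0 255; 0 0 0 0 255; 0 0 0 0 255; 0 0 0 0 255")

```text
time_s: 11.58
tool_pos: [0.5499, 0.2377, 0.1618]
tool_rot: [180.0, 0.0, 167.7]
force: [0.6, -0.5, -0.7]
grip_width: 0.0171
grasp_force: 25.0
```

Call:
arm_command(series="0 0 0 0 255")

```text
time_s: 11.67
tool_pos: [0.5499, 0.2377, 0.1617]
tool_rot: [180.0, 0.0, 167.7]
force: [0.8, 1.1, -1.5]
grip_width: 0.0166
grasp_force: 25.0
```

Call:
arm_command(series="0 0 0 0 255")

```text
time_s: 11.75
tool_pos: [0.5498, 0.2377, 0.1616]
tool_rot: [180.0, 0.0, 167.7]
force: [0.2, -0.1, -1.7]
grip_width: 0.0168
grasp_force: 25.0
```

Call:
arm_command(series="0 0 1 0 255; 0 0 1 0 255; 0 0 1 0 255; 0 0 0 0 255; 0 0 0 0 255; 0 0 0 0 255")

```text
time_s: 12.25
tool_pos: [0.5496, 0.2376, 0.1582]
tool_rot: [180.0, 0.0, 167.7]
force: [-0.0, 0.3, -1.5]
grip_width: 0.0168
grasp_force: 25.0
```

Call:
arm_command(series="0 0 0 0 255")

```text
time_s: 12.33
tool_pos: [0.5497, 0.2376, 0.1583]
tool_rot: [180.0, 0.0, 167.7]
force: [-0.0, 0.2, -1.7]
grip_width: 0.0168
grasp_force: 25.0
```

Call:
arm_command(series="0 0 0 0 255")

```text
time_s: 12.42
tool_pos: [0.5497, 0.2376, 0.1583]
tool_rot: [180.0, 0.0, 167.7]
force: [-0.6, -0.0, -0.6]
grip_width: 0.0167
grasp_force: 25.0
```

Call:
arm_command(series="0 0 1 0 255; 0 0 1 0 255; 0 0 1 0 255; 0 0 1 0 255; 0 0 1 0 255; 0 0 0 0 255; 0 0 0 0 255; 0 0 0 0 255")

```text
time_s: 13.08
tool_pos: [0.5496, 0.2376, 0.1532]
tool_rot: [180.0, 0.0, 167.7]
force: [-0.1, -0.7, -1.1]
grip_width: 0.0172
grasp_force: 25.0
```

Call:
arm_command(series="0 0 0 0 255")

```text
time_s: 13.17
tool_pos: [0.5497, 0.2376, 0.1533]
tool_rot: [180.0, 0.0, 167.7]
force: [0.5, -0.2, -1.2]
grip_width: 0.0167
grasp_force: 25.0
```

Call:
arm_command(series="0 0 1 0 255; 0 0 1 0 255; 0 0 0 0 255; 0 0 0 0 255; 0 0 0 0 255")

```text
time_s: 13.58
tool_pos: [0.5498, 0.2376, 0.1515]
tool_rot: [180.0, 0.0, 167.7]
force: [0.9, -0.7, 0.4]
grip_width: 0.0168
grasp_force: 25.0
```

Call:
arm_command(series="0 0 0 0 255")

```text
time_s: 13.67
tool_pos: [0.5498, 0.2377, 0.1515]
tool_rot: [180.0, 0.0, 167.7]
force: [0.7, 0.3, 0.0]
grip_width: 0.0168
grasp_force: 25.0
```

Call:
arm_command(series="0 0 0 0 255")

```text
time_s: 13.75
tool_pos: [0.5498, 0.2377, 0.1514]
tool_rot: [180.0, 0.0, 167.7]
force: [1.4, -0.0, -0.1]
grip_width: 0.0174
grasp_force: 25.0
```

Call:
arm_command(series="0 0 1 0 255; 0 0 1 0 255; 0 0 1 0 255; 0 0 0.7 0 255; 0 0 0 0 255; 0 0 0 0 255; 0 0 0 0 255; 0 0 0 0 255")

```text
time_s: 14.42
tool_pos: [0.5497, 0.2376, 0.1477]
tool_rot: [180.0, 0.0, 167.7]
force: [-0.1, 0.6, 1.9]
grip_width: 0.0172
grasp_force: 25.0
```

Call:
arm_command(series="0 0 0 0 255")

```text
time_s: 14.5
tool_pos: [0.5497, 0.2377, 0.1477]
tool_rot: [180.0, 0.0, 167.7]
force: [1.4, -0.3, 2.1]
grip_width: 0.0169
grasp_force: 25.0
```

Call:
arm_command(series="0 0 0 0 255")

```text
time_s: 14.58
tool_pos: [0.5497, 0.2376, 0.1476]
tool_rot: [180.0, 0.0, 167.7]
force: [-0.3, 0.5, 1.8]
grip_width: 0.0166
grasp_force: 25.0
```

Call:
arm_command(series="0 0 0 0 255")

```text
time_s: 14.67
tool_pos: [0.5497, 0.2377, 0.1476]
tool_rot: [180.0, 0.0, 167.7]
force: [0.8, 1.5, 0.8]
grip_width: 0.0165
grasp_force: 25.0
```

```bash
python3 -c "
from h import *
print(env.sign_off())"
```

```text
the job is handed in; nothing more can be done
None
```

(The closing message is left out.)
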